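# Slide the shell plaque under the glue gun and set the heat lever to its second stop

### The arm

A 6-joint arm with a two-finger parallel gripper is mounted at the origin on the work surface. World frame = base frame: x ahead of the robot, y to its left, z up, the work surface at z = 0. Lengths are in m, angles in degrees, forces in N, time in s.
With the tool pointing down it reaches from about 0.35 to 0.875 m from the base axis. Payload 15.5 kg.
Tool frame: the origin (TCP) lies between the finger pads; the fingertips stand 19 mm ahead of it and the grasp point (between the pads) is the TCP; z points along the fingers, y is the line along which they close (so a half turn about z gives the same grasp; the last joint's range is limited). The gripper opens to 85 mm and grips with 20 to 120 N. Pads are 22 mm wide; open, the fingers measure 114 mm over their backs; the gripper's body (76 mm by 85 mm) begins 54 mm behind the grasp point. The pads swing forward as they close: fully open they stand 13 mm farther back than shut.
Start: joints at [-69.929, 28.281, 77.091, -0, 74.628, -5.472], TCP at [0.269, -0.564, 0.25] pointing down, gripper open.
Joint ranges: [-166.48, 166.48], [-47.26, 123.95], [12.59, 153.08], [-70.14, 250.14], [6.76, 159.57], [-176.63, 176.63]. Speed limits (degrees/s): [108.29, 108.29, 147.25, 172.46, 172.46, 172.46].

### API

Orientations are given as a 3x3 rotation matrix whose columns are the frame's x, y, z axes.
In Python, from cell import move_ptp, line_to, move_joints, let_go, close, sleep, solve_ik, snapshot, get_calibration, MotionError, close_job, current_clock, current_q, current_qd, current_tau, current_eef_pos, current_orientation, current_force, current_ft_torque, current_gripper_width, current_gripper_force gives the robot as it stands. The module is installed in compiled form; this text tells all that it offers. Calls block until the motion is done:
- move_ptp(position, orientation): joint-space move of the TCP to a pose.
- line_to(position, frame=None, velocity=0.15): straight line of the TCP; frame=None keeps the orientation; velocity is the mean speed in m/s.
- move_joints(angles): joint-space move.
- let_go() and close(): open the fingers fully, or close them until they stop; the grip force is fixed at half the most.
- sleep(seconds).
- solve_ik(position, orientation): joint angles nearest the present ones, or None.
- snapshot(name): name is "scene" or "top"; returns the picture (384x512x3 uint8, red, green, blue); there is no depth.
- get_calibration(name): a dict with "fx", "fy", "cx", "cy" (pixels), "R" (3x3) and "t" (3): a world point X has camera coordinates R X + t. Camera axes: x right, y down, z forward; pixel columns grow to the right and rows downward; lengths in m; the calibration is good to about 2 mm. A picture is of the moment at which its call begins. get_calibration takes no time and is no camera call.
A pose or a line that the arm cannot do raises MotionError and nothing moves.
- close_job(): hands the job in; it is judged then, once.
Readings, each from a call of its own:
- current_clock(): time.
- current_q(): joint angles.
- current_qd(): joint speeds.
- current_tau(): joint torques, N m.
- current_eef_pos(): TCP position.
- current_orientation(): TCP orientation.
- current_force(): force on the tool from outside, world axes, zero at the start.
- current_ft_torque(): the same for the moment, N m.
- current_gripper_width(): finger opening in m.
- current_gripper_force(): force on a finger pad.
Only numpy, scipy, OpenCV 4.12 (cv2) and the standard library are available. Lean on these libraries where they do the work, as an engineer would, in place of code of your own. Each camera call takes 0.05 s, during which the arm holds its last target. There are 200 camera calls.

### The job

Using only your fingertips, slide the wooden plaque with the shell along its lane, without lifting it, until it rests against the metal stop under the glue gun. Then push the red heat lever on the grey box past its first notch (yellow dot) all the way to its second stop (red dot), so that it stays there. Push gently, and leave the loose shells and other things on the table where they are.

Things in the scene. Friction and masses are not known exactly. Their poses are not given: they have to be found in the camera images.
- jig: Gluing jig fixed to the table: plywood plate 300 x 150 mm, top 10 mm above the table, origin at the centre of its underside, x along the lane away from the robot, z up. Two aluminium rails (95 mm apart inside, x = -140 to +95 mm, tops 24 mm above the table) guide the plaque to the stop. A teal glue gun is clamped nose down over the far end.
- stop (a point): Middle of the near face of the aluminium stop bar across the lane, at jig x = +85 mm, 23 mm above the table (bar top 36 mm). The plaque's far face must touch it.
- nozzle (a point): Tip of the fixed glue gun's nozzle: jig x = +45 mm, 82 mm above the table. The gun leans away from the robot and is about 280 mm high; nothing of it lies nearer the robot than jig x = +35 mm.
- plaque: Loose board 140 (x) x 90 (y) x 18 mm with a cream ribbed shell (64 mm across, 24 mm high) fixed on top, centred 22 mm beyond the board's centre. 0.2 to 0.4 kg. Lies flat on the jig's plate between the rails, origin at the centre of its underside (10 mm above the table), x towards the stop. It starts 40 to 90 mm short of the stop and slides with 1 to 4 N.
- plaque_near (a point): Middle of the plaque's near edge face (the plain end face that looks towards the robot), at half the board's thickness, 19 mm above the table. Pushing here along the jig's x slides the plaque home.
- plaque_far (a point): Middle of the plaque's far edge face, at half the board's thickness, 140 mm beyond plaque_near. The plaque is home when this face touches the stop (jig x = +85 mm).
- control_box: Grey box fixed to the table, 140 (x) x 190 (y) x 60 mm high, origin at the centre of its underside. The lever slides in a black slot in its top, towards the box's +y (to the left seen from the robot, when not turned). Beside the slot, at x = +34 mm, 10 mm dots: white at y = -30 mm (off), yellow at y = +6 mm (first notch), red at y = +28 mm (second stop).
- lever (a joint): Slide of the heat lever in m, along the box's +y: 0 = off end, 0.036 = first notch (sprung detent), 0.058 = second stop, the hard end of the slot. Starts at 0 to 0.010. It moves with about 1 N, but climbing each of two detent ridges (tops at 0.026 and 0.046) takes 5 to 8 N; 3 to 5 mm past a top it snaps on by itself. It stays where it is left, held at the second stop by the detent.
- lever_cap (a point): Centre of the lever's red cap, a block 26 (x) x 16 (y, along the slide) x 26 mm high in the box's axes, on a thin stem. This point is 87 mm above the table; the cap spans 74 to 100 mm above the table, the box's top is at 60 mm. At lever value q it is at box x = 0, y = q - 30 mm. On the white side the box's top is bare.
- pink_shell: Loose pinkish shell, 48 mm across, 16 mm high, on the table between jig and box. Leave alone. Origin under its centre.
- white_shell: Loose white shell, 54 mm across, 18 mm high, on the table nearer the robot. Leave alone. Origin under its centre.
- spire_shell: Loose brown pointed shell, 24 mm across, 28 mm high, standing on the control box's top near its corner at box x = -45, y = +70 mm. Leave alone. Origin under its centre.
- big_shell: Big loose yellowish shell, 120 mm across, 115 mm high, on the left of the table. Leave alone. Origin under its centre.
- mug: Loose white mug, 80 mm across, 90 mm high, on the left of the table. Leave alone. Origin under its centre.
- varnish: Loose small amber jar, 48 mm across, 85 mm high, on the right of the table. Leave alone. Origin under its centre.
- screwdriver: Loose screwdriver lying on the right of the table. Leave alone. Origin under its middle.
Not all that is in view belongs to the job. There is more than one size of the control_box; the one meant has the size given above.

How it is judged:
By the outcome, as a careful person would: the job done as asked, in the order asked, and still so for the second after the job is handed in, with the robot touching nothing.
It also fails if it takes over 51 s, if anything falls off the work surface, if the arm or the gripper's body presses on something with over 40 N, if the wrist force passes 120 N, or if a joint passes its speed limit or range.

## Working session

There is one attempt and no reset: what is moved stays moved. The work goes in short steps, each a Python script; the robot and the scene stay as the last script left them, time stands still between calls to the robot, and variables do not carry over. Pictures are saved under pics/ and viewed, at most 10 in all, crops included, and the job is handed in when it is done.

```bash
mkdir -p pics
python3 - <<'E'
from cell import *
import cv2,numpy as np
for n in("scene","top"):
    im=snapshot(n); cv2.imwrite(f"pics/{n}0.png",cv2.resize(im[:,:,::-1],(800,600),interpolation=cv2.INTER_CUBIC))
    np.save(f"{n}0.npy",im)
    c=get_calibration(n); print(n,c["fx"],c["cx"],c["cy"],np.round(c["R"],4).tolist(),c["t"], -np.array(c["R"]).T@c["t"])
print(current_clock(),current_force(),current_gripper_width())
E
```

```text
scene 351.42368529636514 255.6944764498678 189.12079513256913 [[0.3391, 0.9407, 0.0062], [0.624, -0.22, -0.7498], [-0.704, 0.2581, -0.6616]] [-0.18052842 -0.2833053   1.48621006] [ 1.28433478 -0.27612436  0.77195353]
top 495.45618206293005 249.18727110517602 188.8835228338523 [[-0.0293, -0.9996, 0.002], [-0.9858, 0.0286, -0.1653], [0.1652, -0.0068, -0.9862]] [0.01823365 0.56073436 1.46251539] [0.31174287 0.01217012 1.53504887]
0.1 [-0.0862855  -0.37836712 -0.35214311] 0.08544713718111216
```

View pics/scene0.png

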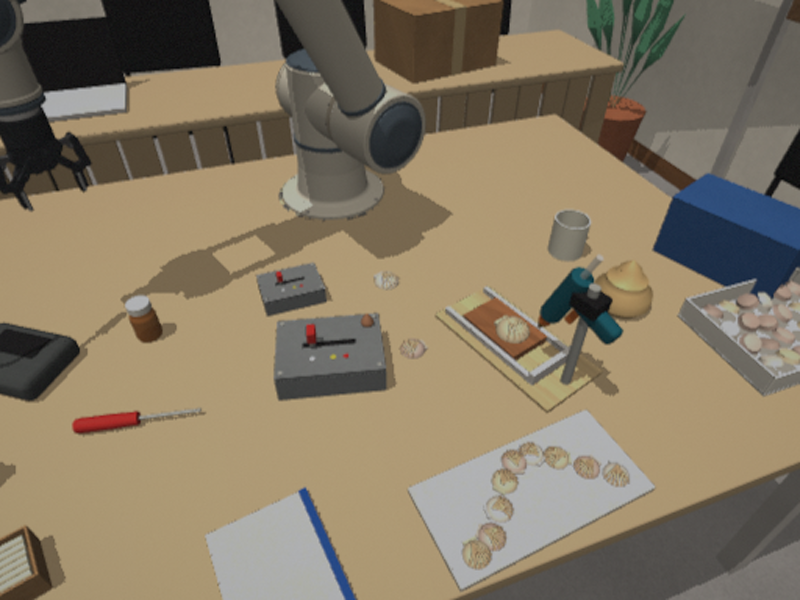

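View pics/top0.png

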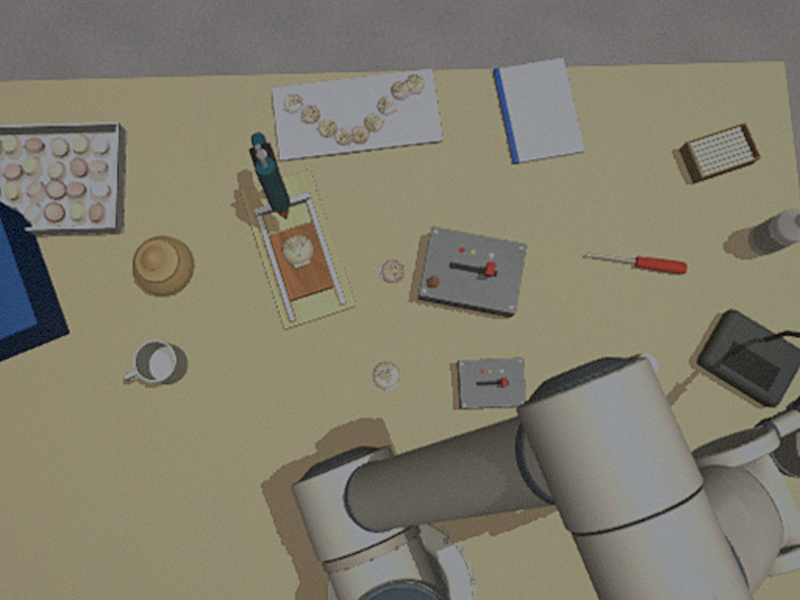

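The scene view shows two grey lever boxes: a large one at (330,355) with the brown spire shell on it, and a small one at (291,288). In the top view they are at (472,270) and (492,383). The large one carries the spire shell and looks like the 140 x 190 size. The jig and plaque are at top (302,255). I'll confirm with an enlarged crop.

Run:
```python
import cv2,numpy as np
t=np.load("top0.npy")[:,:,::-1];s=np.load("scene0.npy")[:,:,::-1]
# top x 150..350, y105..215 ; scene x170..390,y165..265
a=cv2.resize(t[108:212,150:350],None,fx=4,fy=4,interpolation=cv2.INTER_CUBIC)
b=cv2.resize(s[180:265,170:390],None,fx=3.6,fy=3.6,interpolation=cv2.INTER_CUBIC)
cv2.imwrite("pics/ca.png",a);cv2.imwrite("pics/cb.png",b);print(a.shape,b.shape)
```

```text
(416, 800, 3) (306, 792, 3)
```

View pics/ca.png

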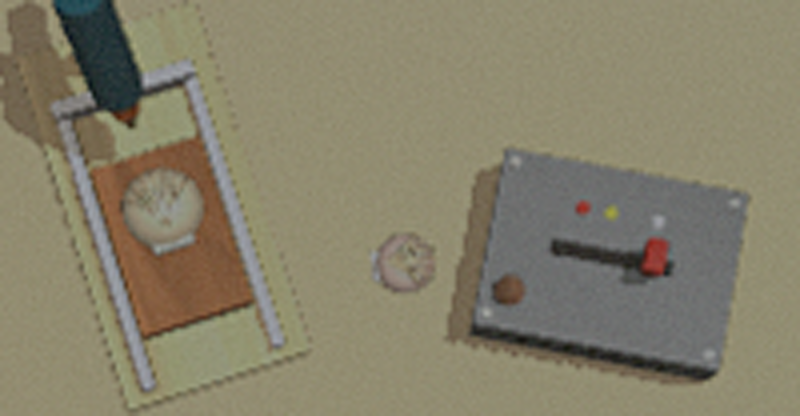

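View pics/cb.png

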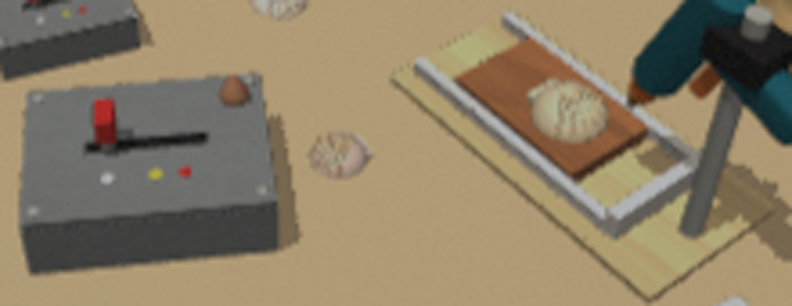

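```bash
cat > vis.py <<'E'
import numpy as np,cv2
from cell import get_calibration
from scipy.optimize import least_squares
C={n:get_calibration(n) for n in("top","scene")}
def P(n):
    c=C[n];K=np.array([[c["fx"],0,c["cx"]],[0,c["fy"],c["cy"]],[0,0,1]]);return K@np.c_[np.array(c["R"]),np.array(c["t"])]
def A(u,v): return np.array([(u+.5)/4-.5+150,(v+.5)/4-.5+108])
def B(u,v): return np.array([(u+.5)/3.6-.5+170,(v+.5)/3.6-.5+180])
def tri(a,b):
    X=cv2.triangulatePoints(P("top"),P("scene"),a.reshape(2,1),b.reshape(2,1));return (X[:3]/X[3]).ravel()
def proj(n,X):
    h=P(n)@np.append(X,1);return h[:2]/h[2]
def ray(n,p,z):
    M=P(n);H=np.c_[M[:,0],M[:,1],M[:,2]*z+M[:,3]];x=np.linalg.solve(H,np.append(p,1));return x[:2]/x[2]
def fit(obs):  # obs: (view, pixel, local xyz); z known
    def r(p):
        c,s=np.cos(p[2]),np.sin(p[2])
        return np.concatenate([proj(n,[p[0]+c*l[0]-s*l[1],p[1]+s*l[0]+c*l[1],l[2]])-q for n,q,l in obs])
    o=least_squares(r,[.6,0,.1],loss="soft_l1");return o.x,r(o.x).reshape(-1,2)
E
python3 - <<'E'
from vis import *
np.set_printoptions(precision=4,suppress=True)
box=[("++",(508,149),(276,208),(.07,.095,.06)),("+-",(748,190),(24,222),(.07,-.095,.06)),("--",(718,366),(30,93),(-.07,-.095,.06)),("-+",(474,325),(262,75),(-.07,.095,.06)),
("red",(583,208),(185,172),(.034,.028,.06)),("yel",(611,213),(155,174),(.034,.006,.06)),("wht",(658,221),(107,178),(.034,-.03,.06))]
pl=[("++",(92,170),(648,130),(.07,.045,.028)),("+-",(196,137),(577,175),(.07,-.045,.028)),("--",(254,303),(455,75),(-.07,-.045,.028)),("-+",(145,333),(530,38),(-.07,.045,.028))]
bar=[("L",(54,112),(697,160)),("R",(192,70),(612,228))]
jig=[("n-L",(128,410),None,(-.15,.075,.01)),("n-R",(310,350),(392,80),(-.15,-.075,.01)),("f-R",None,(650,297),(.15,-.075,.01)),("f-L",None,(772,212),(.15,.075,.01)),
("rR",(278,347),(420,64),(-.14,-.0515,.024)),("rL",(148,389),(510,17),(-.14,.0515,.024))]
for nm,L in(("box",box),("plaque",pl),("jig",jig)):
    obs=[]
    for k,a,b,l in L:
        if a:obs.append(("top",A(*a),l))
        if b:obs.append(("scene",B(*b),l))
        if a and b: print(nm,k,tri(A(*a),B(*b)))
    x,r=fit(obs);print(nm,x[:2],np.degrees(x[2]),"res",np.abs(r).max(),r.std())
    np.save(nm+".npy",x)
for k,a,b in bar:print("bar",k,tri(A(*a),B(*b)))
print("cap top",tri(A(656,245),B(104,103)))
J=np.load("jig.npy");Q=np.load("plaque.npy");c,s=np.cos(J[2]),np.sin(J[2])
print("plaque in jig",np.array([[c,s],[-s,c]])@(Q[:2]-J[:2]))
X=np.load("box.npy");c,s=np.cos(X[2]),np.sin(X[2])
print("cap in box",np.array([[c,s],[-s,c]])@(tri(A(656,245),B(104,103))[:2]-X[:2]))
# small box size
f=lambda u,v:ray("top",np.array([u,v])/1.5625,.05)
print("small",np.linalg.norm(f(458,358)-f(524,358)),np.linalg.norm(f(458,358)-f(458,408)))
E
```

```text
box ++ [ 0.6948 -0.0862  0.0535]
box +- [ 0.6548 -0.2662  0.0642]
box -- [ 0.5205 -0.2367  0.0616]
box -+ [ 0.558  -0.0541  0.0574]
box red [ 0.6448 -0.1412  0.0614]
box yel [ 0.6401 -0.1626  0.0621]
box wht [ 0.6327 -0.1978  0.0629]
box [ 0.6061 -0.1609] -12.822646658528253 res 1.7403544788637646 0.7155172209718081
plaque ++ [0.6945 0.2376 0.0251]
plaque +- [0.719  0.1566 0.0254]
plaque -- [0.5846 0.1128 0.0288]
plaque -+ [0.5633 0.1966 0.0287]
plaque [0.6403 0.1756] 16.95316205371455 res 1.1625373387355467 0.6367127271800391
jig n-R [0.5501 0.0709 0.0053]
jig rR [0.5514 0.0955 0.018 ]
jig rL [0.5216 0.1968 0.0192]
jig [0.6715 0.1846] 16.53131657906002 res 2.0151905563330956 0.8030095888380531
bar L [0.7398 0.2636 0.0268]
bar R [0.7742 0.1587 0.0222]
cap top [ 0.604  -0.1885  0.112 ]
plaque in jig [-0.0325  0.0003]
cap in box [ 0.0042 -0.0273]
small 0.1267165697152254 0.09499172819284706
```

The measured heights agree with the text: box top about 60 mm, plaque top about 28 mm. The large box fits 140 x 190 mm; the small one is only about 95 x 127 mm and has no spire shell. The plaque gap is about 47 mm. I'll push the plaque now.

```bash
cat > mo.py <<'E'
import numpy as np
from cell import *
def frame(push,flip=False):  # tool down, closing line across the push direction
    x=np.array([push[0],push[1],0.])*(-1 if flip else 1);z=np.array([0,0,-1.])
    return np.c_[x,np.cross(z,x),z]
def pose(p,loc,z):
    c,s=np.cos(p[2]),np.sin(p[2]);return np.array([p[0]+c*loc[0]-s*loc[1],p[1]+s*loc[0]+c*loc[1],z])
def best(pos,d):
    o=[(abs(q[5]),f) for f in(0,1) for q in[solve_ik(pos,frame(d,f))] if q is not None];print(o);return frame(d,min(o)[1])
E
python3 - <<'E'
from vis import *;from mo import *
J=np.load("jig.npy");J[2]=np.radians(16.75)
d=np.array([np.cos(J[2]),np.sin(J[2]),0])
close()
R=best(pose(J,(-.133,0),.18),d)
move_ptp(pose(J,(-.133,0),.18),R);print(current_clock())
line_to(pose(J,(-.133,0),.036),velocity=.12);sleep(.2)
f0=np.array(current_force());print("down",current_clock(),current_eef_pos(),f0)
x=-.133;lim=-.055-.011+.008
while x<lim:
    x+=.004 if x<-.075 else .0015
    line_to(pose(J,(x,0),.036),velocity=.04)
    f=-(np.array(current_force())-f0)@d
    print(round(x,4),round(f,2),round(current_clock(),2))
    if f>(8 if x<-.075 else 6): break
E
```

```text
[(np.float64(82.22714408116504), 0), (np.float64(97.77285591883499), 1)]
3.5667
down 5.1167 [0.54440876 0.14634001 0.0364575 ] [0.34124756 1.1109745  0.64777007]
-0.129 0.53 5.37
-0.125 1.0 5.62
-0.121 1.36 5.87
-0.117 0.68 6.12
-0.113 1.83 6.37
-0.109 -0.36 6.62
-0.105 1.3 6.87
-0.101 1.07 7.12
-0.097 0.58 7.37
-0.093 0.89 7.62
-0.089 0.17 7.87
-0.085 1.59 8.12
-0.081 0.22 8.37
-0.077 0.55 8.62
-0.073 0.15 8.87
-0.0715 2.41 9.12
-0.07 3.25 9.37
-0.0685 6.01 9.62
```

Run:
```python
from vis import *;from mo import *
s=snapshot("scene")[:,:,::-1];t=snapshot("top")[:,:,::-1]
b=cv2.resize(s[180:255,270:390],None,fx=6,fy=6,interpolation=cv2.INTER_CUBIC)[:, :400+320]
a=cv2.resize(t[108:212,150:250],None,fx=4,fy=4,interpolation=cv2.INTER_CUBIC)
cv2.imwrite("pics/h1.png",cv2.resize(b,(720,450)));cv2.imwrite("pics/h1t.png",a)
f=[]
for _ in range(5): f.append(current_force());sleep(.05)
print(np.mean(f,0),current_eef_pos())
```

```text
[-5.00988828 -1.73589206  2.33593805] [0.60570382 0.16481821 0.03593392]
```

View pics/h1.png

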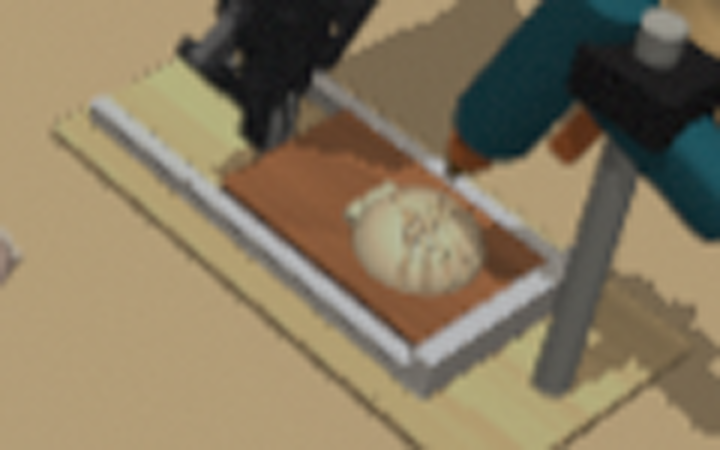

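The crop shows the plaque's far edge meeting the stop bar (from (415,345) to (550,262)) with no plate visible between them. The steady force has also risen to about 6 N. I'll press slightly more, back off, then push the lever.

Run:
```python
from vis import *;from mo import *
J=np.load("jig.npy");J[2]=np.radians(16.75);X=np.load("box.npy");X[2]=np.radians(-12.5)
f0=np.array([.34,1.11,.65]);d=np.array([np.cos(J[2]),np.sin(J[2]),0])
line_to(pose(J,(-.0675,0),.036),velocity=.03);sleep(.2)
print("press",-(np.array(current_force())-f0)@d)
line_to(pose(J,(-.095,0),.036),velocity=.08)
line_to(pose(J,(-.095,0),.2),velocity=.2)
e=np.array([-np.sin(X[2]),np.cos(X[2]),0])
p=pose(X,(0,-.068),.2);R=best(p,e)
move_ptp(p,R);line_to(pose(X,(0,-.068),.100),velocity=.12);sleep(.2)
f0=np.mean([current_force() for _ in range(3)],0);print("down",current_clock(),current_eef_pos(),f0)
y=-.068
while y<.015:
    y+=.003 if y<-.002 else .0015
    line_to(pose(X,(0,y),.100),velocity=.04)
    f=-(np.array(current_force())-f0)@e
    print(round(y,4),round(f,2),round(current_clock(),2))
    if f>(14 if y<.003 else 9): break
a=cv2.resize(snapshot("scene")[180:265,170:300,::-1],None,fx=5,fy=5,interpolation=cv2.INTER_CUBIC);cv2.imwrite("pics/l1.png",a)
```

```text
press 11.304616851857737
[(np.float64(13.921551145463686), 0), (np.float64(166.07844885453633), 1)]
down 14.6083 [ 0.59165707 -0.2274068   0.10070285] [ 0.83668378 -0.56337662  0.18246412]
-0.065 -0.19 14.86
-0.062 -0.95 15.11
-0.059 -0.22 15.36
-0.056 -0.56 15.61
-0.053 0.3 15.86
-0.05 0.06 16.11
-0.047 -0.35 16.36
-0.044 0.1 16.61
-0.041 0.3 16.86
-0.038 -0.58 17.11
-0.035 0.2 17.36
-0.032 0.78 17.61
-0.029 -0.91 17.86
-0.026 0.07 18.11
-0.023 -0.46 18.36
-0.02 -0.44 18.61
-0.017 -0.22 18.86
-0.014 0.4 19.11
-0.011 0.2 19.36
-0.008 -0.56 19.61
-0.005 -1.33 19.86
-0.002 -1.04 20.11
-0.0005 -1.0 20.36
0.001 -0.71 20.61
0.0025 -0.6 20.86
0.004 0.07 21.11
0.0055 -1.29 21.36
0.007 0.66 21.61
0.0085 1.33 21.86
0.01 11.0 22.11
```

View pics/l1.png

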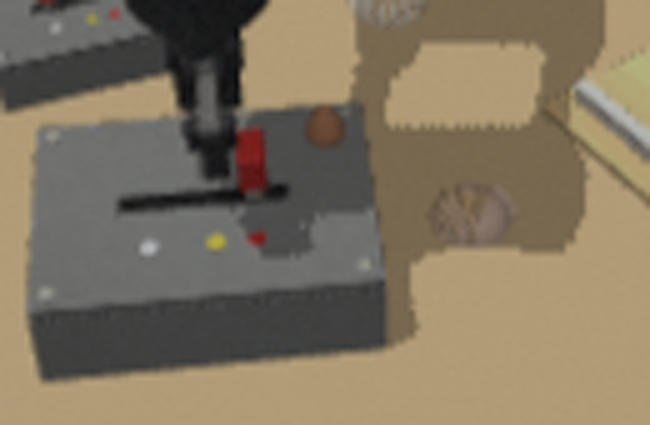

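The red cap at (252,160) is now level with the red dot at (257,238). I'll back off and check that it stays there and that the plaque is still home.

Run:
```python
from vis import *;from mo import *
X=np.load("box.npy");X[2]=np.radians(-12.5)
line_to(pose(X,(0,-.03),.100),velocity=.08)
line_to(pose(X,(0,-.06),.22),velocity=.15)
move_joints([-69.929,28.281,77.091,0,74.628,-5.472]);sleep(.3)
t=snapshot("top");s=snapshot("scene")
print(current_clock(),current_force())
for n,im,win in(("top",t,(110,205,262,345)),("scene",s,(190,250,172,250))):
    w=im[win[0]:win[1],win[2]:win[3]].astype(int);m=((w[...,0]>90)&(w[...,1]<50)&(w[...,2]<50)).astype(np.uint8)
    k,l,st,ce=cv2.connectedComponentsWithStats(m)
    print(n,[(st[i,4],ce[i]+[win[2],win[0]]) for i in range(1,k) if st[i,4]>3])
    for q in(.036,.050,.058):print("  q",q,proj(n,pose(X,(0,q-.03),.09)))
a=cv2.resize(t[108:212,150:350,::-1],None,fx=4,fy=4,interpolation=cv2.INTER_CUBIC)
b=cv2.resize(s[180:230,170:390,::-1],(800,182),interpolation=cv2.INTER_CUBIC)
cv2.imwrite("pics/end.png",np.vstack([a,b]))
```

```text
25.9083 [0.41169795 0.04774317 0.61431352]
top [(np.int32(7), array([292.71428571, 166.57142857])), (np.int32(4), array([294.5, 172. ]))]
  q 0.036 [301.44262139 169.63296363]
  q 0.05 [296.81088524 168.7662797 ]
  q 0.058 [294.16532726 168.27124662]
scene [(np.int32(53), array([219.96226415, 211.58490566]))]
  q 0.036 [211.78019189 211.94492554]
  q 0.05 [216.92459828 211.50320448]
  q 0.058 [219.85755678 211.25136793]
```

View pics/end.png

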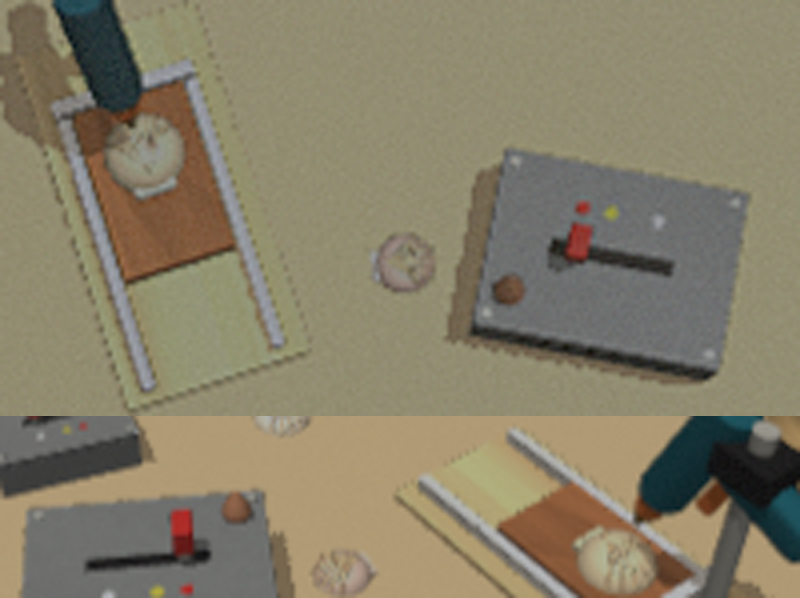

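The plaque is flush against the stop bar at (125,95). The cap at (580,242) is by the red dot, and in the scene view it matches q ≈ 0.058. The pink and spire shells have not moved.

```bash
python3 -c "
from cell import *
print(close_job())"
```

```text
the job is handed in; nothing more can be done
None
```

The job is handed in at about 26 s on the robot's clock: the plaque rests against the stop, the lever stays at its second stop (red dot), and the pink and spire shells are where they were; I made no final check on the other loose items.

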